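Check a ratchet axle stand before it goes back on the shelf

ROBOT

A 7-joint arm with a two-finger parallel gripper is mounted at the origin on the work surface. World frame = base frame: x ahead of the robot, y to its left, z up, the work surface at z = 0. Lengths are in m, angles in rad, forces in N, time in s.
With the tool pointing down it reaches from about 0.425 to 0.875 m from the base axis. Payload 4.7 kg.
Tool frame: the origin (TCP) lies midway between the tips of the shut fingers; the grasp point (between the pads) lies 19 mm behind it; z points along the fingers, y is the line along which they close (so a half turn about z gives the same grasp; the last joint's range is limited). The gripper opens to 87 mm and grips with 3 to 60 N. Pads are 19 mm wide; open, the fingers measure 117 mm over their backs; the gripper's body (75 mm by 190 mm) begins 51 mm behind the grasp point.
Start: joints at [0.014, 0.321, -0.07, 1.45, 0.023, 1.371, -0.057], TCP at [0.65, -0, 0.188] pointing down, gripper open.
Joint ranges: [-2.86, 2.86], [-0.3, 2.09], [-1.38, 1.24], [0.06, 2.45], [-1.56, 4.7], [0.09, 2.05], [-2.69, 2.69]. Speed limits (rad/s): [2.57, 2.57, 3.14, 3.14, 3.14, 3.14, 3.14].

INTERFACE

Orientations are given as a rotation vector (axis times angle).
In Python, from bench import ctrl gives the robot as it stands. The module is installed in compiled form; this text tells all that it offers.
- The arm moves only by the shell command python3 -m handwheel 'ROWS' [FORCE]. ROWS is JSON, a list of rows, each a list of 7 numbers: the finger opening in m, from 0 to 0.087, then the shift along the tool's x, y, z in m, then the turn, a rotation vector about the tool's x, y, z in degrees. A call has 1 to 12 rows; each row shifts and turns the commanded pose from where the row before left it, along the tool's axes as they then stand; what a row does not reach is not made up. A row lasts 1/8 s, in which the tool goes at most 62.5 mm and 10.7 degrees, less where a joint would pass 70% of its speed; a pose out of reach is approached as far as the arm can. A call is refused whole if a number of a shift passes 0.0625 or a number of a turn 10.7, either way. A call with a gripper value outside its range is refused whole. The fingers move at their own pace and stop on an object; FORCE is the grip in N (left out, the last holds). Time passes only in rows, so rows that do not move let the fingers close. It gives the time, the measured TCP pose, the force, the opening and the grip force at its end, in the units of the state.
- ctrl.get_state(): the state, without advancing time (a new reading comes with each control period).
- ctrl.get_image(name): name is "scene" or "side" or "wrist"; returns (picture, depth): 420x560x3 uint8, blue, green, red; 420x560 float32, m along the optical axis (not along the pixel's ray), 0 where there is no reading.
- ctrl.camera_info(name): a dict with "intrinsics" (3x3 intrinsics, pixels), "D" ([k1, k2, p1, p2, k3] as OpenCV has them; the pictures are not rectified), "R" (3x3) and "t" (3): a world point X has camera coordinates R X + t. Camera axes: x right, y down, z forward; pixel columns grow to the right and rows downward; lengths in m; the calibration is good to about 2 mm. A picture is of the moment at which its call begins: read the wrist's pose just before it. camera_info takes no time and is no camera call; for the wrist camera it gives the pose at the moment of the call.
- ctrl.close_job(): hands the job in; it is judged then, once.
The state is a dict: "time": time; "joint_positions": joint angles; "qd": joint speeds; "joint_torque": joint torques, N m; "position": TCP position; "tool_rot": TCP orientation; "ft_force": force on the tool from outside, world axes, zero at the start; "torque": the same for the moment, N m; "grip_width": opening from 0.0 (shut) to 1.0 (fully open); "grip_force": force on a finger pad.
Only numpy, scipy, OpenCV 4.12 (cv2) and the standard library are available. Lean on these libraries where they do the work, as an engineer would, in place of code of your own. Each camera call takes 0.05 s, during which the arm holds its last target. There are 200 camera calls.

TASK

Check the axle stand on the bench: draw its ram up by the saddle, click by click, until it comes firmly against its top stop without wrenching at it, let it back down onto the pawl and push down on the saddle with about 15 newtons for a second to see that the pawl holds. Then lift the pawl's handle, keep it lifted until the ram has sunk fully home, and let the handle back down. The stand must stay flat on the bench where it stands (do not lift, tip or drag it), go easy on the pawl, and leave the other things alone.

Things in the scene. Friction and masses are not known exactly. Their poses are not given: they have to be found in the camera images.
- stand: Low axle stand, loose on the bench, 3.2 kg without ram: dark steel angle legs on a 196 x 184 mm (x by y) foot frame and an upright square neck. Origin: centre of its underside; z up; x level, pointing from the pawl handle (which sticks out to -x) to the toothed side; y across. An upward pull of about 40 N lifts it, about 15 N up at the handle when that is against its upper stop tips it
- neck (a point): Centre of the neck's open top, 165 mm above the stand's origin; the neck is 46 mm wide. The saddle's underside sits on it when the ram is home. A stop pin inside the neck, out of sight, ends the ram's travel somewhere between 82 and 110 mm above home, differently on each stand, past the last catch: there the pull rises sharply (about 25 N in all is firmly against it, 33 N too much)
- ram: Steel toothed bar sliding up and down in the neck, saddle on top, 0.6 to 0.95 kg. Origin: centre of the saddle's underside; axes as the stand. It starts caught 19 to 59 mm above home. Catches every 10 mm (9, 19, 29 ... the last at 79). Drawing it up takes 8 to 20 N, rising and falling over each tooth; with the pawl out it sinks by itself at 0.1 to 0.17 m/s
- saddle (a point): Centre of the flat valley on top of the saddle, 16 mm above the ram's origin. The saddle is a block 34 mm (x) by 60 mm (y) by 16 mm high with a horn at each y end rising 14 mm more; the valley between the horns is 40 mm long in y
- pawl: Sprung steel pawl with yoke and handle. Origin: on its hinge pin, 20 mm to +x of the neck's axis, 108 mm up; axes as the stand's at rest (in the teeth). It turns about y; lifting the handle draws the nose out. The ram is free once the handle grip is lifted about 25 mm; its upper stop comes at about 62 mm (0.42 rad). Lifting takes 1 to 5 N; let go, it drops back into the teeth
- handle (a point): Middle of the pawl handle's black rubber grip (64 mm long, 14 mm wide across y, 18 mm high). At rest 150 mm to -x of the pin and 22 mm below it (130 mm from the neck's axis, 86 mm above the bench), sloping down 10 degrees outwards. Lifted up to 60 mm it moves almost straight up (within 2 mm)
- spanner: Steel spanner 200 mm long lying beside the stand (bystander)
- chock: Wooden wedge chock 75 x 80 x 50 mm (bystander)
- grease_tin: Bare metal tin, 72 mm across, 65 mm high (bystander)
- tape_measure: Tape measure, 66 x 36 x 58 mm, standing near the pawl handle (bystander)
- oil_bottle: White bottle 64 mm across, 170 mm high (bystander)
- hammer: Hammer 260 mm long (bystander)
- tape_roll: Roll of black tape, 90 mm across, 25 mm high (bystander)

How it is judged:
On the way, in this order (a step that is already met when the one before it is completed fails the run):
1. the ram is drawn up firmly against its top stop (at least 4 N on the stop) (contact force between ram and stand above 5 N and contact force between pawl and ram below 1 N and z of ram in the frame of stand above 0.246 m), for 0.02 s.
2. the ram, back down on the pawl at its last catch, is pressed down (at least 14 N on the pawl, the ram's own weight included) and does not slip (contact force between pawl and ram above 14 N and z of ram in the frame of stand between 0.241 and 0.246 m and linear speed of ram below 0.01 m/s), for 0.3 s.
At the end, for the whole second after the job is handed in: The ram, tried at its last catch after reaching the top stop, is fully home (within 3 mm) and still, the pawl handle back down at rest (within 0.06 rad), and the stand upright on the bench (within 0.03 rad), at most 30 mm from where it stood (z of ram in the frame of stand below 0.168 m and angle between the z axis of pawl and the z axis of stand, either way round below 0.06 rad and angle between stand's own z axis and vertical below 0.03 rad and distance of stand from where it was at the start of the episode below 0.03 m and linear speed of ram below 0.02 m/s); the robot touches nothing.
It fails at once if the stand is lifted or tipped (its middle more than 6 mm off the bench, or 0.08 rad) (height (world z) of stand above 0.006 m or angle between stand's own z axis and vertical above 0.08 rad).
It fails at once if the stand is dragged more than 40 mm (distance of stand from where it was at the start of the episode above 0.04 m).
It fails at once if the pawl is overloaded (more than 45 N between ram and pawl) (contact force between pawl and ram above 45 N).
It fails at once if the ram is wrenched against its top stop (more than 25 N on the stop, 33 N of pull or more) (contact force between ram and stand above 25 N and contact force between pawl and ram below 1 N).
It fails at once if another thing on the bench is moved more than 30 mm (distance of any of spanner, chock, grease_tin, tape_measure, oil_bottle, hammer, tape_roll from where it was at the start of the episode above 0.03 m).
It also fails if it takes over 64 s, if anything falls off the work surface, if the arm or the gripper's body presses on something with over 40 N, if the wrist force passes 120 N, or if a joint passes its speed limit or range.

## Working session

There is one attempt and no reset: what is moved stays moved. The work goes in short steps, Python scripts to look and compute and a shell command to move; the robot and the scene stay as the last step left them, time stands still between calls to the robot, and variables do not carry over. Pictures are saved under pics/ and viewed, at most 10 in all, crops included, and the job is handed in when it is done.

```bash
mkdir -p pics; python3 - <<'E'
from bench import ctrl
import cv2,numpy as np
for n in("scene","side"):
    p,d=ctrl.get_image(n);cv2.imwrite(f"pics/{n}0.png",p);np.savez(f"{n}0.npz",p=p,d=d)
    i=ctrl.camera_info(n);print(n,i)
s=ctrl.get_state();print({k:np.round(v,3) for k,v in s.items()})
E
```

```text
scene {'intrinsics': array([[494.69542798,   0.        , 282.43836653],
       [  0.        , 494.69542798, 206.91521708],
       [  0.        ,   0.        ,   1.        ]]), 'D': array([-0.03226123,  0.        ,  0.        ,  0.        ,  0.        ]), 'R': array([[-4.08071166e-01,  9.12949801e-01, -7.64717691e-04],
       [ 7.14975315e-01,  3.19059249e-01, -6.22102479e-01],
       [-5.67704344e-01, -2.54408838e-01, -7.82935451e-01]]), 't': array([ 0.22199615, -0.29703739,  1.78464457])}
side {'intrinsics': array([[449.03082123,   0.        , 282.01550495],
       [  0.        , 449.03082123, 214.28541597],
       [  0.        ,   0.        ,   1.        ]]), 'D': array([-0.05582267,  0.        ,  0.        ,  0.        ,  0.        ]), 'R': array([[-0.73217799, -0.68100472,  0.01216398],
       [-0.53785385,  0.5671287 , -0.6237614 ],
       [ 0.41788592, -0.46324681, -0.78152016]]), 't': array([0.38552918, 0.36291113, 1.51691998])}
{'time': np.float64(0.1), 'joint_positions': array([ 0.014,  0.322, -0.07 ,  1.452,  0.023,  1.371, -0.057]), 'qd': array([ 0.001, -0.002, -0.001, -0.002, -0.001, -0.001, -0.001]), 'joint_torque': array([ 0.0000e+00, -4.9257e+01, -4.0600e-01, -3.1340e+01, -6.4000e-02,
        4.0000e-02,  0.0000e+00]), 'position': array([ 0.649, -0.   ,  0.187]), 'tool_rot': array([-2.221e+00, -2.221e+00,  2.000e-03]), 'ft_force': array([-0.852,  0.229,  0.46 ]), 'torque': array([-0.004, -0.012, -0.017]), 'grip_force': np.float64(0.0), 'grip_width': np.float64(1.002)}
```

View pics/scene0.png

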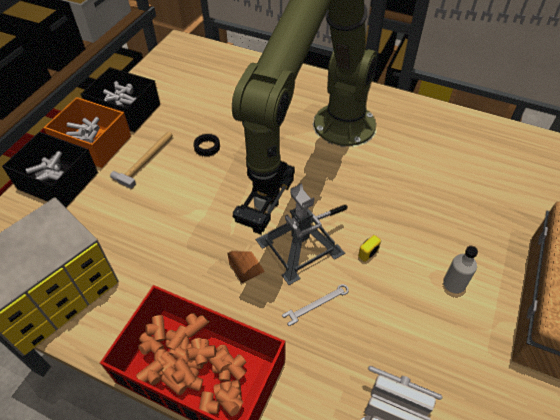

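View pics/side0.png

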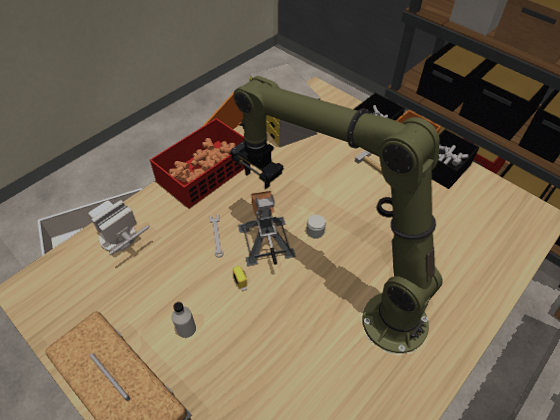

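The scene view shows the stand around (300,240), with the saddle near (303,197), the handle grip near (330,213) and the yellow tape near (370,247). In the side view the saddle is at (264,200). Next I'll measure from depth.

```bash
cat > h.py <<'E'
from bench import ctrl
import cv2,numpy as np
def cloud(p,d,i):
    K,D,R,t=i["intrinsics"],i["D"],np.array(i["R"]),np.array(i["t"])
    v,u=np.mgrid[:420,:560]
    n=cv2.undistortPoints(np.stack([u,v],-1).reshape(-1,1,2).astype(float),K,D).reshape(420,560,2)
    c=np.dstack([n,np.ones((420,560))])*d[...,None]
    X=(c-t)@R
    X[d<=0]=np.nan
    return X
def proj(P,i):
    return cv2.projectPoints(np.array(P,float).reshape(-1,1,3),cv2.Rodrigues(np.array(i["R"]))[0],np.array(i["t"]),i["intrinsics"],np.array(i["D"]))[0].reshape(-1,2)
def st():
    s=ctrl.get_state();print({k:np.round(s[k],3).tolist() for k in("time","position","tool_rot","ft_force","torque","grip_width","grip_force")});return s
E
python3 - <<'E'
from h import *
for n,(x0,y0,x1,y1) in (("scene",(240,170,400,300)),("side",(200,175,320,290))):
    z=np.load(n+"0.npz");X=cloud(z["p"],z["d"],ctrl.camera_info(n))
    C=X[y0:y1,x0:x1];
    for lo,hi in((.01,.04),(.06,.11),(.11,.16),(.16,.19),(.19,.21),(.21,.23),(.23,.25),(.25,.27)):
        m=(C[...,2]>lo)&(C[...,2]<hi);P=C[m]
        if len(P):
            vv,uu=np.nonzero(m);print(n,lo,len(P),P.min(0).round(3),P.max(0).round(3),np.median(P,0).round(3),"px",uu.min()+x0,uu.max()+x0,vv.min()+y0,vv.max()+y0)
    s=cv2.resize(z["p"][y0:y1,x0:x1],None,fx=5 if n=="scene" else 5,fy=5,interpolation=cv2.INTER_CUBIC)
    cv2.imwrite(f"pics/{n}c.png",s[:600,:800])
E
```

```text
scene 0.01 1258 [ 0.242 -0.132  0.01 ] [0.741 0.276 0.04 ] [0.62  0.064 0.027] px 240 396 176 299
scene 0.06 843 [ 0.418 -0.114  0.06 ] [0.63  0.271 0.11 ] [0.551 0.087 0.086] px 257 380 197 257
scene 0.11 323 [0.491 0.017 0.11 ] [0.599 0.108 0.16 ] [0.569 0.067 0.138] px 285 325 211 235
scene 0.16 207 [0.537 0.028 0.16 ] [0.585 0.088 0.19 ] [0.562 0.063 0.167] px 290 312 205 222
scene 0.19 20 [0.554 0.044 0.19 ] [0.569 0.065 0.204] [0.563 0.055 0.199] px 296 302 203 211
scene 0.21 113 [ 0.526 -0.01   0.215] [0.701 0.091 0.23 ] [0.566 0.054 0.227] px 253 313 188 234
scene 0.23 299 [ 0.522 -0.008  0.23 ] [0.701 0.092 0.25 ] [0.555 0.05  0.235] px 253 313 183 232
scene 0.25 13 [0.561 0.002 0.25 ] [0.605 0.092 0.27 ] [0.601 0.005 0.26 ] px 273 313 192 199
side 0.01 742 [ 0.411 -0.215  0.01 ] [0.897 0.313 0.04 ] [0.538 0.059 0.027] px 200 319 175 289
side 0.06 712 [ 0.416 -0.13   0.06 ] [0.895 0.267 0.11 ] [0.526 0.071 0.082] px 200 319 175 277
side 0.11 174 [0.496 0.02  0.11 ] [0.894 0.108 0.16 ] [0.546 0.072 0.126] px 200 275 175 235
side 0.16 107 [0.521 0.035 0.16 ] [0.584 0.095 0.189] [0.544 0.068 0.165] px 258 273 209 220
side 0.19 22 [0.537 0.056 0.19 ] [0.55  0.077 0.209] [0.543 0.067 0.198] px 263 269 208 212
side 0.21 127 [ 0.522 -0.008  0.211] [0.695 0.096 0.23 ] [0.55  0.062 0.226] px 246 274 175 209
side 0.23 96 [ 0.524 -0.007  0.23 ] [0.601 0.093 0.25 ] [0.554 0.049 0.235] px 256 274 183 206
side 0.25 1 [0.592 0.016 0.254] [0.592 0.016 0.254] [0.592 0.016 0.254] px 266 266 184 184
```

View pics/scenec.png

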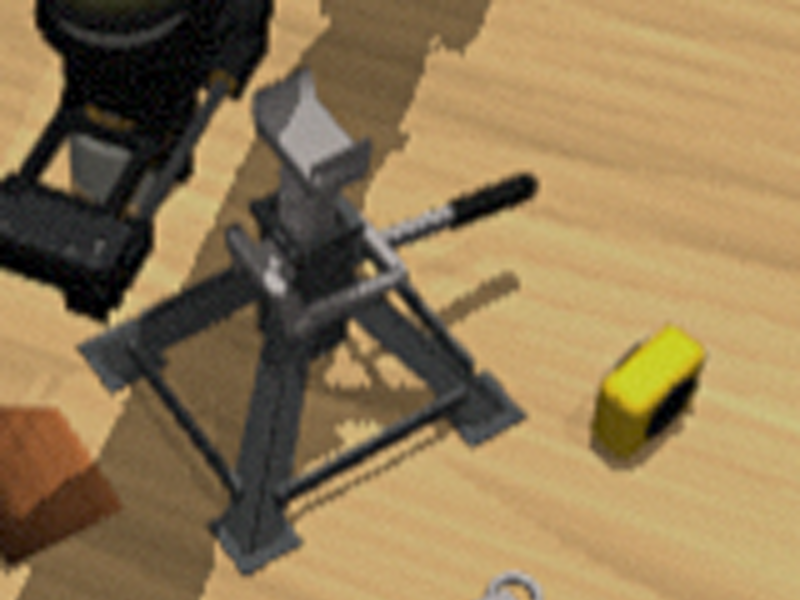

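View pics/sidec.png

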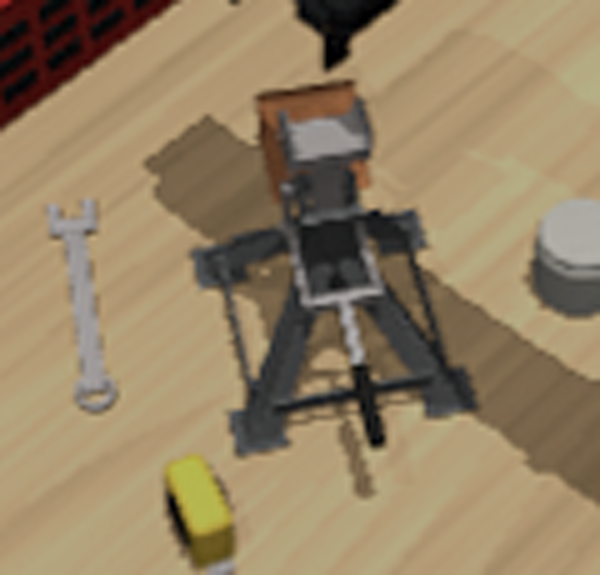

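The crops show the saddle, with its horns, at scene crop (310,130). The grip runs from (455,213) to (530,183), and the handle points towards the robot and to +y. Now the pose.

```bash
python3 - <<'E'
from h import *
A=[]
for n in("scene","side"):
    z=np.load(n+"0.npz");p=z["p"];i=ctrl.camera_info(n);X=cloud(p,z["d"],i)
    near=(X[...,0]>.40)&(X[...,0]<.64)&(X[...,1]>-.04)&(X[...,1]<.2)
    near&=~((X[...,0]>.59)&(X[...,1]<.03))
    m=near&(X[...,2]>.212)&(X[...,2]<.27);P=X[m]
    r=cv2.minAreaRect((P[:,:2]*1000).astype(np.float32))
    print(n,"saddle",len(P),r,P[:,:2].mean(0).round(4),np.histogram(P[:,2],np.arange(.21,.27,.004))[0])
    g=p.max(-1)<45
    m=near&g&(X[...,2]>.06)&(X[...,2]<.115)&(X[...,0]<.5);P=X[m]
    if len(P)>5:
        r=cv2.minAreaRect((P[:,:2]*1000).astype(np.float32));c=P.mean(0);_,_,V=np.linalg.svd(P-c)
        print("grip",len(P),c.round(4),P.min(0).round(3),P.max(0).round(3),r,V[0].round(3))
    # foot frame low
    m=near&(p.max(-1)<100)&(X[...,2]<.012)&(X[...,2]>.002);P=X[m]
    if len(P)>5:print("foot",len(P),cv2.minAreaRect((P[:,:2]*1000).astype(np.float32)))
    # neck top
    m=near&(X[...,2]>.155)&(X[...,2]<.172);P=X[m]
    if len(P)>5:print("neck",len(P),cv2.minAreaRect((P[:,:2]*1000).astype(np.float32)),P.mean(0))
    y=(p[...,0]<60)&(p[...,1]>130)&(p[...,2]>130)&(X[...,2]>.01)&(X[...,2]<.08);P=X[y];print("tape",len(P),P.min(0).round(3),P.max(0).round(3))
E
```

```text
scene saddle 357 ((552.8518676757812, 58.343406677246094), (65.43217468261719, 36.43537139892578), 55.22016906738281) [0.5554 0.0581] [  0   4  22  18  50 119  53  31  36  23   1   0   0   0   0]
grip 68 [0.4489 0.1325 0.0941] [0.424 0.116 0.08 ] [0.472 0.149 0.105] ((446.9499816894531, 132.224365234375), (10.11889934539795, 55.518898010253906), 55.946876525878906) [ 0.827 -0.533  0.179]
foot 131 ((536.9282836914062, 43.53489685058594), (235.14761352539062, 169.23460388183594), 59.82325744628906)
neck 171 ((553.7315673828125, 57.6516227722168), (48.350093841552734, 46.45524978637695), 59.5771369934082) [0.5614639  0.06113832 0.16537853]
tape 182 [0.468 0.227 0.05 ] [0.528 0.271 0.066]
side saddle 194 ((553.3142700195312, 60.40126419067383), (61.2578239440918, 41.90873336791992), 58.8325309753418) [0.5495 0.0634] [ 2  9 14 25 65 33 15 15 12  4  0  0  0  0  0]
grip 46 [0.4452 0.1338 0.0916] [0.42  0.047 0.063] [0.489 0.153 0.103] ((463.636962890625, 105.7806396484375), (24.982694625854492, 125.88810729980469), 34.59883117675781) [-0.687  0.725  0.049]
foot 119 ((543.2135620117188, 67.82351684570312), (181.36746215820312, 166.8218231201172), 55.72218322753906)
neck 94 ((551.4039916992188, 62.02838897705078), (44.81195831298828, 51.742942810058594), 57.8784294128418) [0.5471382  0.06750855 0.16334355]
tape 7 [0.464 0.248 0.049] [0.523 0.273 0.059]
```

Saddle centre is about (0.553, 0.0595). The valley is about 0.230 high, so the ram is at the 49 mm catch. The grip sits 0.129 m from the neck axis at 145.4°, against 130 mm given, so stand x points at about -34.5°. I'll move above the saddle and turn 34.5° about tool z.

```bash
python3 -m handwheel '[[0.087,0,0,-0.06,0,0,0],[0.087,0,0,-0.06,0,0,0],[0.087,0.03,-0.048,0,0,0,8.6],[0.087,0,0,0,0,0,8.6],[0.087,0,0,0,0,0,8.6],[0.087,0,0,0,0,0,8.7],[0.087,0,0,0,0,0,0]]' 60
python3 - <<'E'
from h import *
st()
E
```

```text
time: 0.98
position: [0.6018, 0.03, 0.3073]
tool_rot: [-2.779, -1.465, 0.001]
ft_force: [0.3, 0.8, -0.1]
grip_width: 0.998
grip_force: 0.0
{'time': 0.975, 'position': [0.602, 0.03, 0.307], 'tool_rot': [-2.779, -1.465, 0.001], 'ft_force': [0.326, 0.791, -0.106], 'torque': [-0.044, 0.028, -0.023], 'grip_width': 0.998, 'grip_force': 0.0}
```

```bash
python3 -m handwheel '[[0.087,-0.0034,-0.057,0,0,0,0],[0.087,0,0,0,0,0,0],[0.087,0,0,0,0,0,0]]' 60
cat >> h.py <<'E'
def wrist(name):
    s=st();i=ctrl.camera_info("wrist");p,d=ctrl.get_image("wrist");cv2.imwrite(f"pics/{name}.png",p);np.savez(name+".npz",p=p,d=d);return s,i,p,cloud(p,d,i)
E
python3 - <<'E'
from h import *
s,i,p,X=wrist("w1")
print(proj([[.553,.0595,.23],[.447,.1325,.086],[.553,.0595,.165]],i).round(0))
m=(X[...,2]>.218)&(X[...,2]<.27)&(np.hypot(X[...,0]-.553,X[...,1]-.06)<.05);P=X[m]
if len(P):print(len(P),cv2.minAreaRect((P[:,:2]*1000).astype(np.float32)),np.histogram(P[:,2],np.arange(.216,.27,.004))[0],np.median(P,0))
E
```

```text
time: 1.35
position: [0.5533, 0.0592, 0.308]
tool_rot: [2.778, 1.465, 0.001]
ft_force: [0.2, 0.3, -0.1]
grip_width: 0.998
grip_force: 0.0
{'time': 1.35, 'position': [0.553, 0.059, 0.308], 'tool_rot': [2.778, 1.465, 0.001], 'ft_force': [0.209, 0.273, -0.071], 'torque': [-0.05, 0.034, -0.062], 'grip_width': 0.998, 'grip_force': 0.0}
[[278. 205.]
 [170. 173.]
 [279. 188.]]
3523 ((555.680419921875, 58.79191589355469), (60.62154769897461, 34.07941818237305), 56.44349670410156) [  14   31   83 2188  237  248  416  306    0    0    0    0    0] [0.55522714 0.05813922 0.23056982]
```

View pics/w1.png

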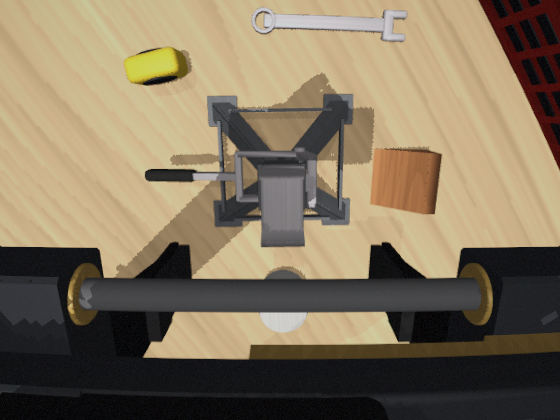

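The wrist view shows the saddle at px (282,205), measured 60.6 x 34.1 mm at (0.5557, 0.0588) with long side at 56.4°, which matches the given size. The grip is at px (170,175). I'll correct by 2 mm, descend and close.

```bash
python3 -m handwheel '[[0.087,0.001,0.002,0,0,0,-0.8],[0.087,0,0,0.05,0,0,0],[0.087,0,0,0.04,0,0,0],[0.087,0,0,0.014,0,0,0],[0.087,0,0,0,0,0,0],[0.05,0,0,0,0,0,0],[0.05,0,0,0,0,0,0],[0.04,0,0,0,0,0,0],[0.036,0,0,0,0,0,0]]' 8
python3 - <<'E'
from h import *
st()
i=ctrl.camera_info("wrist");z=np.load("w1.npz")
E
```

```text
time: 2.52
position: [0.5555, 0.0592, 0.2042]
tool_rot: [2.77, 1.482, 0.001]
ft_force: [-0.2, 0.0, 0.1]
grip_width: 0.633
grip_force: 0.0
{'time': 2.525, 'position': [0.556, 0.059, 0.204], 'tool_rot': [2.77, 1.482, 0.001], 'ft_force': [-0.235, 0.006, 0.123], 'torque': [0.014, 0.048, -0.037], 'grip_width': 0.633, 'grip_force': 0.0}
```

```bash
python3 -m handwheel '[[0.02,0,0,0,0,0,0],[0.02,0,0,0,0,0,0],[0.02,0,0,0,0,0,0],[0.02,0,0,0,0,0,0],[0.02,0,0,0,0,0,0]]' 8; python3 -m handwheel '[[0.02,0,0,0,0,0,0],[0.02,0,0,0,0,0,0]]' 60
```

```text
time: 3.15
position: [0.5553, 0.0592, 0.2037]
tool_rot: [2.77, 1.482, -0.0]
ft_force: [-0.6, 0.8, -0.4]
grip_width: 0.231
grip_force: 0.0
time: 3.4
position: [0.5553, 0.0591, 0.2038]
tool_rot: [2.77, 1.482, 0.0]
ft_force: [0.3, -0.4, 1.0]
grip_width: 0.23
grip_force: 0.0
```

The fingers closed to 20 mm with no force, which isn't what I expected, so I'll look.

```bash
python3 - <<'E'
from h import *
s,i,p,X=wrist("w2")
p2,d=ctrl.get_image("scene");q=p2[150:270,240:370];q=cv2.resize(q,(433,400),interpolation=cv2.INTER_CUBIC)
p3,d=ctrl.get_image("side");r=cv2.resize(p3[150:270,205:315],(366,400),interpolation=cv2.INTER_CUBIC)
cv2.imwrite("pics/sc2.png",np.hstack([q,r]))
E
```

```text
{'time': 3.4, 'position': [0.555, 0.059, 0.204], 'tool_rot': [2.77, 1.482, 0.0], 'ft_force': [0.306, -0.356, 1.009], 'torque': [-0.013, 0.03, -0.02], 'grip_width': 0.23, 'grip_force': 0.0}
```

View pics/sc2.png

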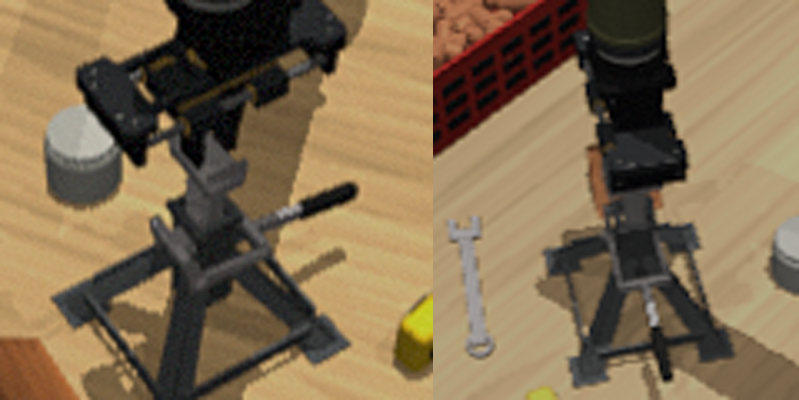

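The saddle isn't between the pads; the fingers look to be beyond it as seen from the scene camera. I'll check where the fingers really are against the reported TCP.

```bash
python3 - <<'E'
from h import *
i=ctrl.camera_info("wrist");print("wrist px TCP",proj([[.5555,.0592,.204],[.5555,.0592,.223]],i).round(0))
for n in("scene","side","wrist"):
    p,d=ctrl.get_image(n);i=ctrl.camera_info(n);X=cloud(p,d,i)
    print(n,"px TCP",proj([[.5555,.0592,.204],[.5555,.0592,.223],[.5555,.0592,.30]],i).round(0).tolist())
    near=np.hypot(X[...,0]-.5555,X[...,1]-.0592)<.12
    for lo in np.arange(.18,.32,.015):
        m=near&(X[...,2]>lo)&(X[...,2]<lo+.015)
        for nm,mm in(("dark",m&(p.max(-1)<50)),("light",m&(p.max(-1)>=70))):
            P=X[mm]
            if len(P)>3:
                e=np.array([[.553,.833],[.833,-.553]]);Q=(P[:,:2]-[.5555,.0592])@e.T
                print(" z%.3f"%lo,nm,len(P),"toolx",np.percentile(Q[:,0],[2,50,98]).round(3),"tooly",np.percentile(Q[:,1],[2,50,98]).round(3))
cv2.imwrite("pics/w2.png",p)
E
```

```text
wrist px TCP [[279. 240.]
 [279. 252.]]
scene px TCP [[301.0, 204.0], [301.0, 199.0], [302.0, 179.0]]
 z0.180 light 18 toolx [-0.013  0.001  0.009] tooly [0.003 0.008 0.011]
 z0.195 light 11 toolx [-0.012 -0.001  0.009] tooly [0.006 0.009 0.01 ]
 z0.210 light 9 toolx [-0.026 -0.008  0.027] tooly [-0.019  0.014  0.015]
 z0.225 dark 7 toolx [-0.018 -0.008  0.006] tooly [-0.017  0.006  0.013]
 z0.225 light 103 toolx [-0.026  0.007  0.029] tooly [-0.016 -0.001  0.015]
 z0.240 dark 50 toolx [-0.011  0.006  0.011] tooly [-0.02  -0.002  0.018]
 z0.240 light 15 toolx [0.022 0.024 0.026] tooly [-0.019 -0.003  0.014]
 z0.255 dark 43 toolx [-0.011  0.007  0.011] tooly [-0.019  0.008  0.018]
 z0.270 dark 26 toolx [-0.006  0.009  0.011] tooly [-0.023 -0.015  0.016]
 z0.285 dark 22 toolx [-0.007  0.006  0.012] tooly [-0.027 -0.017 -0.012]
 z0.300 dark 24 toolx [-0.032  0.009  0.035] tooly [-0.083 -0.017  0.085]
 z0.300 light 8 toolx [-0.038  0.012  0.036] tooly [-0.086  0.084  0.085]
 z0.315 dark 202 toolx [-0.022  0.032  0.038] tooly [-0.082  0.02   0.085]
 z0.315 light 43 toolx [-0.034  0.027  0
[... 1075 characters left out ...]
11 0.012] tooly [-0.018 -0.009  0.019]
 z0.255 light 36 toolx [0.011 0.012 0.013] tooly [-0.02  -0.018  0.021]
 z0.270 dark 465 toolx [-0.008  0.012  0.012] tooly [-0.019  0.01   0.021]
 z0.270 light 5 toolx [0.012 0.012 0.013] tooly [-0.02  -0.019  0.021]
 z0.285 dark 1087 toolx [-0.008 -0.001  0.008] tooly [-0.014  0.011  0.015]
 z0.285 light 19 toolx [-0.01  -0.009 -0.008] tooly [-0.014 -0.011  0.015]
 z0.300 dark 2290 toolx [0.003 0.013 0.039] tooly [-0.079 -0.014  0.08 ]
 z0.300 light 166 toolx [0.005 0.037 0.039] tooly [-0.079  0.026  0.08 ]
 z0.315 dark 7519 toolx [0.008 0.038 0.039] tooly [-0.078 -0.001  0.08 ]
 z0.315 light 8597 toolx [0.026 0.031 0.037] tooly [-0.066 -0.     0.067]
```

View pics/w2.png

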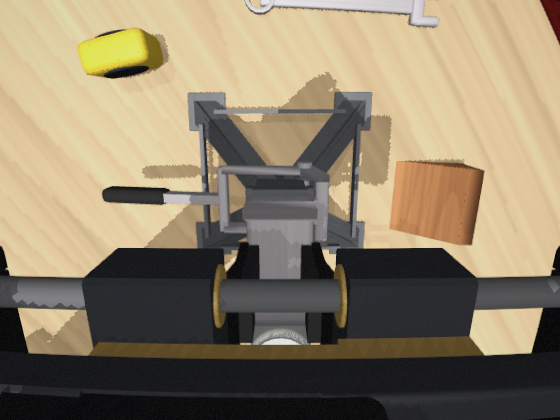

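The wrist view shows the finger tips at about px (238,270) and (325,270), beside or above the saddle at (282,270). The lowest dark finger points lie at z ≈ 0.232, so the real tips may be above the reported TCP. I'll open and measure the tips.

```bash
python3 -m handwheel '[[0.07,0,0,0,0,0,0],[0.07,0,0,0,0,0,0],[0.07,0,0,0,0,0,0]]' 8; python3 - <<'E'
from h import *
for n in("scene","side","wrist"):
    p,d=ctrl.get_image(n);i=ctrl.camera_info(n);X=cloud(p,d,i)
    e=np.array([[.553,.833],[.833,-.553]]);Q=(X[...,:2]-[.5555,.0592])@e.T
    near=(abs(Q[...,0])<.02)&(abs(Q[...,1])>.020)&(abs(Q[...,1])<.07)&(X[...,2]>.17)&(X[...,2]<.30)
    for sg in(-1,1):
        m=near&(np.sign(Q[...,1])==sg);z=X[...,2][m]
        if len(z)<5: continue
        print(n,sg,len(z),"zmin",np.percentile(z,[0,2,10]).round(3),"tooly",np.percentile(Q[...,1][m],[2,98]).round(3),"toolx",np.percentile(Q[...,0][m],[2,98]).round(3),"bright",np.median(p[m].max(-1)))
E
```

```text
time: 4.08
position: [0.5554, 0.0591, 0.2038]
tool_rot: [2.77, 1.482, 0.0]
ft_force: [-0.6, -0.6, 0.3]
grip_width: 0.49
grip_force: 0.0
scene -1 104 zmin [0.242 0.242 0.247] tooly [-0.035 -0.022] toolx [-0.01   0.012] bright 15.5
scene 1 50 zmin [0.241 0.241 0.244] tooly [0.02 0.03] toolx [-0.014  0.012] bright 10.0
side -1 5 zmin [0.219 0.219 0.219] tooly [-0.033 -0.02 ] toolx [-0.019  0.011] bright 64.0
wrist -1 1979 zmin [0.239 0.241 0.246] tooly [-0.035 -0.024] toolx [-0.008  0.012] bright 22.0
wrist 1 1990 zmin [0.238 0.241 0.247] tooly [0.025 0.036] toolx [-0.008  0.012] bright 21.5
```

Scene and wrist agree: the tips are centred in xy, but at z ≈ 0.24, about 30 mm above the reported TCP. The gripper body is offset the same way, at 0.300 against 0.274. I'll go by the cameras and descend 30 mm. That clears the neck at 0.165 under either reading.

```bash
python3 -m handwheel '[[0.07,0,0,0,0,0,0],[0.07,0,0,0.01,0,0,0],[0.07,0,0,0.01,0,0,0],[0.07,0,0,0.01,0,0,0],[0.02,0,0,0,0,0,0],[0.02,0,0,0,0,0,0],[0.02,0,0,0,0,0,0],[0.02,0,0,0,0,0,0],[0.02,0,0,0,0,0,0]]' 8
```

```text
time: 5.35
position: [0.5554, 0.0592, 0.1741]
tool_rot: [2.77, 1.482, 0.001]
ft_force: [-0.6, -0.1, 0.7]
grip_width: 0.393
grip_force: 8.0
```

Gripped: 34.2 mm wide at 8 N, which matches the saddle. Now I'll tighten and draw it up.

```bash
python3 -m handwheel '[[0.02,0,0,0,0,0,0],[0.02,0,0,0,0,0,0]]' 60;  python3 -m handwheel '[[0.02,0,0,-0.003,0,0,0],[0.02,0,0,-0.002,0,0,0]]'; python3 -m handwheel '[[0.02,0,0,-0.003,0,0,0],[0.02,0,0,-0.002,0,0,0],[0.02,0,0,0,0,0,0]]'
```

```text
time: 5.6
position: [0.5555, 0.0592, 0.1741]
tool_rot: [2.77, 1.482, 0.001]
ft_force: [0.4, -0.2, 1.9]
grip_width: 0.385
grip_force: 60.0
time: 5.85
position: [0.5554, 0.0592, 0.1765]
tool_rot: [-2.77, -1.482, 0.001]
ft_force: [6.4, 1.4, -15.0]
grip_width: 0.386
grip_force: 60.0
time: 6.22
position: [0.5553, 0.0592, 0.1809]
tool_rot: [-2.769, -1.482, 0.002]
ft_force: [6.7, 0.8, -14.4]
grip_width: 0.383
grip_force: 60.0
```

```bash
python3 -m handwheel '[[0.02,0,0,-0.003,0,0,0],[0.02,0,0,-0.003,0,0,0],[0.02,0,0,-0.003,0,0,0],[0.02,0,0,0,0,0,0]]';python3 -m handwheel '[[0.02,0,0,-0.003,0,0,0],[0.02,0,0,-0.003,0,0,0],[0.02,0,0,-0.003,0,0,0],[0.02,0,0,0,0,0,0]]'; python3 -m handwheel '[[0.02,0,0,-0.002,0,0,0],[0.02,0,0,-0.002,0,0,0],[0.02,0,0,0,0,0,0]]'
```

```text
time: 6.72
position: [0.5553, 0.0592, 0.1902]
tool_rot: [-2.769, -1.482, 0.002]
ft_force: [6.1, 1.1, -13.9]
grip_width: 0.389
grip_force: 60.0
time: 7.22
position: [0.5553, 0.0592, 0.1994]
tool_rot: [-2.77, -1.482, 0.002]
ft_force: [5.8, 1.3, -13.1]
grip_width: 0.389
grip_force: 60.0
time: 7.6
position: [0.5554, 0.0592, 0.2049]
tool_rot: [-2.77, -1.482, 0.001]
ft_force: [4.0, 1.2, -8.1]
grip_width: 0.384
grip_force: 60.0
```

```bash
for k in 1; do python3 -m handwheel '[[0.02,0,0,-0.001,0,0,0],[0.02,0,0,0,0,0,0]]'; python3 -m handwheel '[[0.02,0,0,-0.001,0,0,0],[0.02,0,0,0,0,0,0]]'; done | egrep 'time|pos|ft_'
```

```text
time: 7.85
position: [0.5554, 0.0592, 0.2067]
ft_force: [4.0, 0.9, -7.8]
time: 8.1
position: [0.5555, 0.0592, 0.208]
ft_force: [4.6, 0.5, -6.8]
```

```bash
python3 -m handwheel '[[0.02,0,0,-0.001,0,0,0],[0.02,0,0,0,0,0,0]]' | egrep 'time|pos|ft_'
```

```text
time: 8.35
position: [0.5554, 0.0592, 0.209]
ft_force: [4.1, 0.7, -6.6]
```

```bash
python3 -m handwheel '[[0.02,0,0,-0.001,0,0,0],[0.02,0,0,-0.001,0,0,0],[0.02,0,0,0,0,0,0]]' | egrep 'time|pos|ft_'
```

```text
time: 8.72
position: [0.5554, 0.0592, 0.211]
ft_force: [3.5, 0.4, -7.0]
```

```bash
python3 -m handwheel '[[0.02,0,0,-0.001,0,0,0],[0.02,0,0,-0.001,0,0,0],[0.02,0,0,0,0,0,0]]' | egrep 'time|pos|ft_'
```

```text
time: 9.1
position: [0.5554, 0.0592, 0.2129]
ft_force: [4.5, 0.6, -6.4]
```

```bash
python3 -m handwheel '[[0.02,0,0,-0.001,0,0,0],[0.02,0,0,-0.001,0,0,0],[0.02,0,0,0,0,0,0]]' | egrep 'time|pos|ft_'
```

```text
time: 9.48
position: [0.5554, 0.0592, 0.2149]
ft_force: [5.0, 0.7, -7.2]
```

```bash
python3 -m handwheel '[[0.02,0,0,-0.001,0,0,0],[0.02,0,0,-0.001,0,0,0],[0.02,0,0,0,0,0,0]]' | egrep 'time|pos|ft_'
```

```text
time: 9.85
position: [0.5554, 0.0592, 0.2169]
ft_force: [4.9, 1.7, -7.9]
```

```bash
python3 -m handwheel '[[0.02,0,0,-0.001,0,0,0],[0.02,0,0,-0.001,0,0,0],[0.02,0,0,0,0,0,0]]' | egrep 'time|pos|ft_'
```

```text
time: 10.22
position: [0.5554, 0.0592, 0.2189]
ft_force: [5.3, 1.0, -7.5]
```

```bash
python3 -m handwheel '[[0.02,0,0,-0.001,0,0,0],[0.02,0,0,-0.001,0,0,0],[0.02,0,0,0,0,0,0]]' | egrep 'time|pos|ft_'
```

```text
time: 10.6
position: [0.5554, 0.0592, 0.2209]
ft_force: [5.0, 0.1, -7.5]
```

```bash
python3 -m handwheel '[[0.02,0,0,-0.001,0,0,0],[0.02,0,0,-0.001,0,0,0],[0.02,0,0,0,0,0,0]]' | egrep 'time|pos|ft_'
```

```text
time: 10.98
position: [0.5554, 0.0592, 0.2228]
ft_force: [5.4, 1.1, -7.2]
```

```bash
python3 -m handwheel '[[0.02,0,0,-0.001,0,0,0],[0.02,0,0,-0.001,0,0,0],[0.02,0,0,0,0,0,0]]' | egrep 'time|pos|ft_'
```

```text
time: 11.35
position: [0.5554, 0.0592, 0.2248]
ft_force: [5.5, 1.4, -7.8]
```

```bash
python3 -m handwheel '[[0.02,0,0,-0.001,0,0,0],[0.02,0,0,-0.001,0,0,0],[0.02,0,0,0,0,0,0]]' | egrep 'time|pos|ft_'
```

```text
time: 11.72
position: [0.5554, 0.0592, 0.2262]
ft_force: [5.5, 1.5, -10.1]
```

```bash
python3 -m handwheel '[[0.02,0,0,-0.001,0,0,0],[0.02,0,0,0,0,0,0]]' | egrep 'time|pos|ft_'
```

```text
time: 11.98
position: [0.5553, 0.0592, 0.2262]
ft_force: [7.1, 1.0, -14.1]
```

```bash
python3 -m handwheel '[[0.02,0,0,-0.001,0,0,0],[0.02,0,0,-0.0005,0,0,0],[0.02,0,0,0,0,0,0]]' | egrep 'time|pos|ft_'
```

```text
time: 12.35
position: [0.5552, 0.059, 0.2263]
ft_force: [8.8, 1.8, -19.2]
```

```bash
python3 -m handwheel '[[0.02,0,0,-0.0005,0,0,0],[0.02,0,0,0,0,0,0],[0.02,0,0,0,0,0,0]]' | egrep 'time|pos|ft_'
```

```text
time: 12.72
position: [0.5551, 0.0589, 0.2264]
ft_force: [8.8, 0.9, -19.2]
```

```bash
python3 -m handwheel '[[0.02,0,0,-0.0007,0,0,0],[0.02,0,0,0,0,0,0],[0.02,0,0,0,0,0,0]]'
```

```text
time: 13.1
position: [0.5548, 0.0587, 0.2266]
tool_rot: [-2.769, -1.482, 0.005]
ft_force: [8.2, 0.4, -21.8]
grip_width: 0.386
grip_force: 60.0
```

About 22 N of pull, so it is firmly on the stop, roughly 101 mm above home. Now back down onto the pawl.

```bash
python3 -m handwheel '[[0.02,0,0,0.004,0,0,0],[0.02,0,0,0.004,0,0,0],[0.02,0,0,0.004,0,0,0],[0.02,0,0,0.004,0,0,0],[0.02,0,0,0.004,0,0,0],[0.02,0,0,0.002,0,0,0],[0.02,0,0,0,0,0,0]]'|egrep 'time|pos|ft_'
```

```text
time: 13.98
position: [0.5554, 0.0592, 0.2079]
ft_force: [5.7, 1.4, -6.5]
```

```bash
python3 -m handwheel '[[0.02,0,0,0.001,0,0,0],[0.02,0,0,0.001,0,0,0],[0.02,0,0,0,0,0,0]]' | egrep 'time|pos|ft_'
```

```text
time: 14.35
position: [0.5554, 0.0592, 0.2064]
ft_force: [6.1, 1.0, -6.0]
```

```bash
python3 -m handwheel '[[0.02,0,0,0.001,0,0,0],[0.02,0,0,0.001,0,0,0],[0.02,0,0,0,0,0,0]]' | egrep 'time|pos|ft_'
```

```text
time: 14.72
position: [0.5554, 0.0592, 0.2044]
ft_force: [4.4, 0.6, -5.2]
```

```bash
python3 -m handwheel '[[0.02,0,0,0.001,0,0,0],[0.02,0,0,0.001,0,0,0],[0.02,0,0,0,0,0,0]]' | egrep 'time|pos|ft_'
```

```text
time: 15.1
position: [0.5555, 0.0592, 0.204]
ft_force: [0.5, 0.9, 5.2]
```

The pawl caught it at 0.204, which is the 79 mm catch. I'll press to about 15 N.

```bash
python3 -m handwheel '[[0.02,0,0,0.001,0,0,0],[0.02,0,0,0.001,0,0,0],[0.02,0,0,0,0,0,0]]' | egrep 'time|pos|ft_'
```

```text
time: 15.48
position: [0.5555, 0.0592, 0.2037]
ft_force: [-1.8, 0.5, 13.0]
```

```bash
python3 -m handwheel '[[0.02,0,0,0.0005,0,0,0],[0.02,0,0,0,0,0,0],[0.02,0,0,0,0,0,0],[0.02,0,0,0,0,0,0],[0.02,0,0,0,0,0,0],[0.02,0,0,0,0,0,0],[0.02,0,0,0,0,0,0],[0.02,0,0,0,0,0,0],[0.02,0,0,0,0,0,0]]' | egrep 'time|pos|ft_'
```

```text
time: 16.6
position: [0.5556, 0.0592, 0.2037]
ft_force: [-2.8, 0.3, 15.0]
```

15 N held for over a second without slipping. Now I'll unload, release and rise.

```bash
python3 -m handwheel '[[0.02,0,0,-0.0035,0,0,0],[0.02,0,0,0,0,0,0],[0.07,0,0,0,0,0,0],[0.07,0,0,0,0,0,0],[0.07,0,0,0,0,0,0],[0.07,0,0,-0.03,0,0,0],[0.07,0,0,-0.05,0,0,0],[0.07,0,0,-0.02,0,0,0]]' 12
python3 - <<'E'
from h import *
import sys
st();print(ctrl.get_state()["joint_positions"].round(2))
e=np.array([[.553,.833],[.833,-.553]])
for n in("scene","side","wrist"):
    i=ctrl.camera_info(n);p,d=ctrl.get_image(n);X=cloud(p,d,i);np.savez(n+"3.npz",p=p,X=X)
    m=(X[...,2]>.075)&(X[...,2]<.11)&(np.hypot(X[...,0]-.447,X[...,1]-.1325)<.05)&(p.max(-1)<70)
    P=X[m]
    if len(P)>5:print(n,"grip",len(P),cv2.minAreaRect((P[:,:2]*1000).astype(np.float32)),P[:,2].min().round(3),P[:,2].max().round(3))
    Q=(X[...,:2]-[.5555,.059])@e.T
    m=(abs(Q)<.04).all(-1)&(X[...,2]>.235)&(X[...,2]<.285)&(p.max(-1)>80);P=X[m]
    if len(P)>5:print(n,"saddle",len(P),cv2.minAreaRect((P[:,:2]*1000).astype(np.float32)),np.median(P[:,2]))
E
```

```text
time: 17.6
position: [0.5562, 0.0592, 0.3065]
tool_rot: [2.769, 1.481, 0.005]
ft_force: [1.0, 0.2, -1.1]
grip_width: 0.803
grip_force: 0.0
{'time': 17.6, 'position': [0.556, 0.059, 0.307], 'tool_rot': [2.769, 1.481, 0.005], 'ft_force': [0.96, 0.239, -1.116], 'torque': [-0.006, 0.074, 0.009], 'grip_width': 0.803, 'grip_force': 0.0}
[-0.1   0.1  -0.06  1.48  0.01  1.56 -0.75]
scene grip 88 ((456.02032470703125, 126.52821350097656), (10.32264518737793, 76.68213653564453), 58.07917022705078) 0.081 0.105
scene saddle 176 ((551.4965209960938, 57.954505920410156), (61.505741119384766, 37.312747955322266), 57.382991790771484) 0.26201014158768765
side grip 57 ((442.53411865234375, 134.21958923339844), (13.533942222595215, 59.132667541503906), 55.97877883911133) 0.082 0.102
side saddle 124 ((553.802978515625, 59.5073356628418), (56.63252258300781, 39.12638854980469), 58.17889404296875) 0.2591220351977944
wrist grip 546 ((448.40411376953125, 130.44583129882812), (12.249092102050781, 61.02257537841797), 56.352699279785156) 0.081 0.102
wrist saddle 4252 ((555.6389770507812, 58.79783630371094), (60.735469818115234, 34.066741943359375), 56.36623764038086) 0.26053223472234155
```

The valley is at 0.260, the 79 mm catch, and the stand hasn't moved. The grip middle is at about (0.4475, 0.1307, 0.086), seen the same from two directions. I'll move over it and turn 90°.

```bash
python3 -m handwheel '[[0.06,0,-0.045,0,0,0,0],[0.06,0,-0.045,0,0,0,0],[0.06,-0.0005,-0.04,0,0,0,0],[0.06,0,0,0,0,0,-10],[0.06,0,0,0,0,0,-10],[0.06,0,0,0,0,0,-10],[0.06,0,0,0,0,0,-10],[0.06,0,0,0,0,0,-10],[0.06,0,0,0,0,0,-10],[0.06,0,0,0,0,0,-10],[0.06,0,0,0,0,0,-10],[0.06,0,0,0,0,0,-10]]' 12
python3 - <<'E'
from h import *
s=st()
from scipy.spatial.transform import Rotation as R
M=R.from_rotvec(s["tool_rot"]).as_matrix();print(M.round(3));print("remaining tool", (M.T@(np.array([.4475,.1307,.046])-s["position"])).round(4))
E
```

```text
time: 19.25
position: [0.446, 0.1305, 0.3013]
tool_rot: [-0.901, -3.007, 0.003]
ft_force: [-0.7, 0.5, -0.4]
grip_width: 0.689
grip_force: 0.0
{'time': 19.25, 'position': [0.446, 0.13, 0.301], 'tool_rot': [-0.901, -3.007, 0.003], 'ft_force': [-0.67, 0.47, -0.371], 'torque': [0.105, -0.092, 0.07], 'grip_width': 0.689, 'grip_force': 0.0}
[[-0.835  0.55  -0.003]
 [ 0.55   0.835 -0.001]
 [ 0.002 -0.003 -1.   ]]
remaining tool [-0.0017  0.0018  0.2553]
```

```bash
python3 -m handwheel '[[0.05,-0.0015,0.001,0.05,0,0,0],[0.05,0,0,0.05,0,0,0],[0.05,0,0,0.05,0,0,0],[0.05,0,0,0.05,0,0,0],[0.05,0,0,0,0,0,0],[0.05,0,0,0,0,0,0]]' 12
python3 - <<'E'
from h import *
from scipy.spatial.transform import Rotation as Ro
s=st();M=Ro.from_rotvec(s["tool_rot"]).as_matrix()
for n in("scene","side","wrist"):
    i=ctrl.camera_info(n);p,d=ctrl.get_image(n);X=cloud(p,d,i)
    Q=(X-s["position"])@M
    f=(abs(Q[...,0])<.02)&(abs(Q[...,1])<.065)&(X[...,2]>.06)&(X[...,2]<.2)&(p.max(-1)<70)
    for nm,m in(("fL",f&(Q[...,1]<-.018)),("fR",f&(Q[...,1]>.018)),("grip",(abs(Q[...,0])<.05)&(abs(Q[...,1])<.016)&(X[...,2]>.07)&(X[...,2]<.108)&(p.max(-1)<70))):
        if m.sum()>8:print(n,nm,m.sum(),"zmin %.3f max %.3f"%tuple(np.percentile(X[...,2][m],[2,98])),"tx",np.percentile(Q[...,0][m],[2,98]).round(3),"ty",np.percentile(Q[...,1][m],[2,98]).round(3))
cv2.imwrite("pics/w4.png",p)
E
```

```text
time: 20.0
position: [0.4492, 0.131, 0.1044]
tool_rot: [0.91, 3.006, 0.001]
ft_force: [0.9, -0.4, 0.4]
grip_width: 0.573
grip_force: 0.0
{'time': 20.0, 'position': [0.449, 0.131, 0.104], 'tool_rot': [0.91, 3.006, 0.001], 'ft_force': [0.885, -0.396, 0.369], 'torque': [0.091, -0.073, 0.017], 'grip_width': 0.573, 'grip_force': 0.0}
scene fL 78 zmin 0.142 max 0.196 tx [-0.009  0.01 ] ty [-0.035 -0.024]
scene fR 40 zmin 0.145 max 0.179 tx [-0.01   0.007] ty [0.025 0.036]
scene grip 102 zmin 0.082 max 0.103 tx [-0.048  0.027] ty [-0.006  0.005]
side fL 34 zmin 0.140 max 0.191 tx [-0.003  0.014] ty [-0.032 -0.022]
side fR 9 zmin 0.144 max 0.171 tx [0.004 0.013] ty [0.031 0.037]
side grip 62 zmin 0.080 max 0.101 tx [-0.024  0.036] ty [-0.006  0.006]
wrist fL 1901 zmin 0.142 max 0.199 tx [-0.01  0.01] ty [-0.033 -0.023]
wrist fR 1894 zmin 0.143 max 0.198 tx [-0.01  0.01] ty [0.027 0.037]
wrist grip 2130 zmin 0.088 max 0.100 tx [-0.025  0.032] ty [-0.008  0.005]
```

View pics/w4.png

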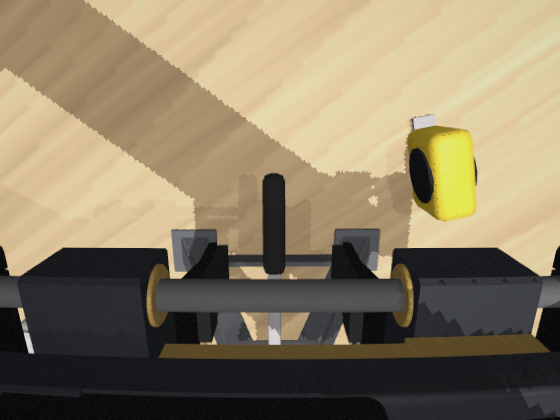

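The view shows the black grip at px (274,223), upright and midway between the fingers; the tape is clear at (440,175). Real tips are at 0.142. I'll go down 55 mm, shift 3 mm outward and close.

```bash
python3 -m handwheel '[[0.05,0.003,-0.002,0.025,0,0,0],[0.05,0,0,0.02,0,0,0],[0.05,0,0,0.01,0,0,0],[0.008,0,0,0,0,0,0],[0.008,0,0,0,0,0,0],[0.008,0,0,0,0,0,0],[0.008,0,0,0,0,0,0],[0.008,0,0,0,0,0,0]]' 12
```

```text
time: 21.15
position: [0.4451, 0.1306, 0.0486]
tool_rot: [0.91, 3.007, -0.001]
ft_force: [-0.6, -1.3, 2.3]
grip_width: 0.154
grip_force: 12.0
```

Gripped at 13.4 mm. Now I'll lift it 40 mm.

```bash
python3 -m handwheel '[[0.008,0,0,-0.006,0,0,0],[0.008,0,0,-0.006,0,0,0],[0.008,0,0,0,0,0,0]]'; python3 -m handwheel '[[0.008,0,0,-0.009,0,0,0],[0.008,0,0,-0.009,0,0,0],[0.008,0,0,-0.009,0,0,0],[0.008,0,0,0,0,0,0]]'; python3 -m handwheel '[[0.008,0,0,-0.002,0,0,0],[0.008,0,0,0,0,0,0],[0.008,0,0,0,0,0,0],[0.008,0,0,0,0,0,0],[0.008,0,0,0,0,0,0],[0.008,0,0,0,0,0,0],[0.008,0,0,0,0,0,0],[0.008,0,0,0,0,0,0],[0.008,0,0,0,0,0,0]]'
python3 - <<'E'
from h import *
e=np.array([[.553,.833],[.833,-.553]])
for n in("scene","side"):
    i=ctrl.camera_info(n);p,d=ctrl.get_image(n);X=cloud(p,d,i)
    Q=(X[...,:2]-[.5555,.059])@e.T
    m=(abs(Q[...,0])<.035)&(abs(Q[...,1])<.02)&(X[...,2]>.155)&(X[...,2]<.3);P=X[m];print(n,len(P),np.histogram(P[:,2],np.arange(.155,.3,.01))[0],cv2.minAreaRect((P[:,:2]*1000).astype(np.float32)))
E
```

```text
time: 21.52
position: [0.4443, 0.131, 0.0607]
tool_rot: [-0.91, -3.006, 0.001]
ft_force: [-2.2, 0.7, -0.8]
grip_width: 0.158
grip_force: 12.0
time: 22.02
position: [0.4457, 0.1303, 0.0884]
tool_rot: [0.911, 3.005, -0.0]
ft_force: [-2.1, -2.2, -1.5]
grip_width: 0.158
grip_force: 12.0
time: 23.15
position: [0.4458, 0.1302, 0.0895]
tool_rot: [0.911, 3.005, -0.001]
ft_force: [1.8, -4.9, -2.7]
grip_width: 0.155
grip_force: 12.0
scene 378 [ 17  55 156 110  40   0   0   0   0   0   0   0   0   0] ((555.0047607421875, 57.6189079284668), (64.05752563476562, 39.375274658203125), 57.21525192260742)
side 45 [ 2  6 22 12  3  0  0  0  0  0  0  0  0  0] ((565.9612426757812, 80.08499145507812), (17.47297477722168, 35.15336608886719), 49.60871124267578)
```

The ram is home, with the valley at about 0.18. I'll lower the handle and release it.

```bash
python3 -m handwheel '[[0.008,0,0,0.01,0,0,0],[0.008,0,0,0.01,0,0,0],[0.008,0,0,0.01,0,0,0],[0.008,0,0,0.008,0,0,0],[0.008,0,0,0.003,0,0,0],[0.008,0,0,0,0,0,0]]'; python3 -m handwheel '[[0.05,0,0,0,0,0,0],[0.05,0,0,0,0,0,0],[0.05,0,0,0,0,0,0],[0.05,0,0,0,0,0,0],[0.05,0,0,-0.05,0,0,0],[0.05,0,0,-0.06,0,0,0],[0.05,0,0,-0.06,0,0,0],[0.05,0,0,-0.03,0,0,0],[0.05,0,0,0,0,0,0]]'
python3 - <<'E'
from h import *
e=np.array([[.553,.833],[.833,-.553]])
for n in("scene","side","wrist"):
    i=ctrl.camera_info(n);p,d=ctrl.get_image(n);X=cloud(p,d,i)
    Q=(X[...,:2]-[.5555,.059])@e.T
    m=(abs(Q[...,0])<.035)&(abs(Q[...,1])<.02)&(X[...,2]>.155)&(X[...,2]<.3);P=X[m]
    if len(P)>5:print(n,len(P),np.histogram(P[:,2],np.arange(.155,.3,.01))[0],cv2.minAreaRect((P[:,:2]*1000).astype(np.float32)))
    m=(X[...,2]>.07)&(X[...,2]<.16)&(np.hypot(X[...,0]-.447,X[...,1]-.1325)<.05)&(p.max(-1)<70);P=X[m]
    if len(P)>5:print("grip",P[:,2].min().round(3),P[:,2].max().round(3),cv2.minAreaRect((P[:,:2]*1000).astype(np.float32)))
    if n=="side":cv2.imwrite("pics/f.png",cv2.resize(p[150:290,190:330],(560,560)))
E
```

```text
time: 24.0
position: [0.4452, 0.1307, 0.0489]
tool_rot: [0.911, 3.007, -0.0]
ft_force: [-2.4, -3.9, 3.8]
grip_width: 0.16
grip_force: 12.0
time: 25.12
position: [0.4467, 0.1316, 0.2513]
tool_rot: [0.909, 3.002, 0.005]
ft_force: [0.7, -0.1, -0.4]
grip_width: 0.575
grip_force: 0.0
scene 377 [ 20  56 165  94  42   0   0   0   0   0   0   0   0   0] ((554.7706909179688, 57.195159912109375), (63.64690017700195, 39.6624641418457), 55.731346130371094)
grip 0.077 0.106 ((454.61090087890625, 127.21273803710938), (12.094666481018066, 80.48998260498047), 58.98707580566406)
side 36 [ 4  9 15  8  0  0  0  0  0  0  0  0  0  0] ((538.0322875976562, 52.823402404785156), (28.21622085571289, 21.380229949951172), 44.09251022338867)
grip 0.074 0.103 ((443.8590393066406, 133.96389770507812), (13.401453971862793, 59.74644470214844), 55.06050109863281)
wrist 1311 [ 69 487 684  71   0   0   0   0   0   0   0   0   0   0] ((542.7041015625, 67.06172943115234), (59.96915054321289, 9.700285911560059), 56.371551513671875)
grip 0.085 0.102 ((446.40283203125, 130.63424682617188), (12.984768867492676, 60.728759765625), 56.37498092651367)
```

View pics/f.png

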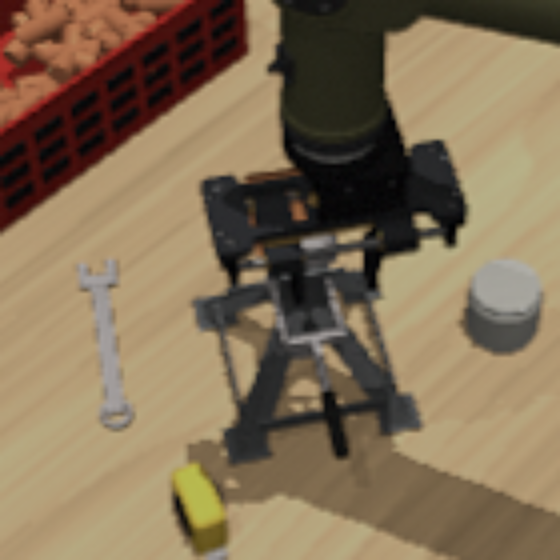

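The image shows the handle back down at (335,425), the ram home, the stand in place and the gripper clear. Handing in.

```bash
python3 -c "
from bench import ctrl
print(ctrl.close_job())"
```

```text
the job is handed in; nothing more can be done
None
```

The axle stand check is done and handed in: the ram reached its top stop about 101 mm above home at about 22 N of pull, the pawl held 15 N for over a second at the last catch, the ram then sank fully home, the handle is back down and the stand did not measurably move; the hand-in returned no verdict.

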